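Seat the weighing board on the scale's pins and zero the scale

TASK

The wooden weighing board lies askew on the cheese scale, propped on its two locating pins. Nudge it sideways with the fingers, never lifting it, until both its holes drop over the pins and it lies flat on the steel bed; then press the grey zero button on the scale's console all the way down and let it come back up. Leave the cheeses, the tools and the other things where they are, and finish with the hand clear.

Things in the scene. Friction and masses are not known exactly. Their poses are not given: they have to be found in the camera images.
- board: Loose wooden board, 160 (its x) by 200 (y) by 20 mm thick, 0.3 to 0.6 kg. Origin: centre of its underside, z up. Two 18 mm through holes at x = +40, y = +60 and -60 mm (far side). At the start it lies on both pin tops and the bed's near edge, tilted 0.07 rad, far edge up; it is 22 to 36 mm too near the robot, up to 30 mm off sideways and turned up to 0.2 rad.
- bed_center (a point): Centre of the top of the scale's fixed steel bed (176 by 216 mm), 70 mm above the table; x away from the robot, y left, z up. Seated, the board's origin lies here, axes parallel, 8 mm of bed showing all round. A console (y -113 to -263, x -85 to 85 mm) lies right, its deck 33 mm lower, nothing on it over 5 mm above the bed. Things left (y > 170) and in front (x < -140) are lower than the bed.
- pin_left (a point): Top of the left locating pin, a fixed upright steel pin 14 mm in diameter and 9 mm high with a tapered top, at x = +40, y = +60 mm from bed_center. Hidden under the board at the start.
- pin_right (a point): Top of the right locating pin, the same, at x = +40, y = -60 mm from bed_center.
- zero_top (a point): Centre of the top of the grey round zero button (28 mm diameter) in its black housing on the console deck, at x = -45, y = -205 mm from bed_center. It is pressed straight down against a spring.
- zero (a joint): Travel of the zero button: 0 up, 0.006 m fully down; fully down takes about 4 N, and it springs back.
- cheese_a: Bystander: small round cheese, 110 mm diameter, 58 mm high, left of the scale. Origin at the centre of its underside.
- cheese_b: Bystander: round cheese, 120 mm diameter, 65 mm high, on the right of the table. Origin at the centre of its underside.
- trier: Bystander: cheese trier (T-shaped corer, wooden grip 90 mm, steel shank 120 mm, 17 mm high), lying in front of the scale.
- weight: Bystander: brass weight with a knob, 28 mm diameter, 37 mm high, standing on the console deck.
- brush: Bystander: brush lying beyond the scale.
- jar: Bystander: amber jar, 68 mm diameter, 85 mm high, on the right of the table.
- bowl: Bystander: white bowl, 110 mm diameter, 45 mm high, on the right of the table.

How it is judged:
By the outcome, as a careful person would: the job done as asked, in the order asked, and still so for the second after the job is handed in, with the robot touching nothing.
It also fails if it takes over 64 s, if anything falls off the work surface, if the arm or the gripper's body presses on something with over 40 N, if the wrist force passes 120 N, or if a joint passes its speed limit or range.

ROBOT

A 6-joint arm with a two-finger parallel gripper is mounted at the origin on the work surface. World frame = base frame: x ahead of the robot, y to its left, z up, the work surface at z = 0. Lengths are in m, angles in degrees, forces in N, time in s.
With the tool pointing down it reaches from about 0.25 to 0.725 m from the base axis. Payload 9.7 kg.
Tool frame: the origin (TCP) lies midway between the tips of the shut fingers; the grasp point (between the pads) lies 19 mm behind it; z points along the fingers, y is the direction in which the jaws open and shut (so a half turn about z gives the same grasp; the last joint's range is limited). The gripper opens to 85 mm and grips with 20 to 120 N. Pads are 22 mm wide; open, the fingers measure 114 mm over their backs; the gripper's body (76 mm by 85 mm) begins 54 mm behind the grasp point. The pads swing forward as they close: fully open they stand 13 mm farther back than shut.
Start: joints at [-70.359, 4.979, 10.078, 95.1, 0, 90], TCP at [0.185, -0.518, 0.231] pointing down, gripper open.
Joint ranges: [-179.16, 179.16], [-48.56, 103.87], [-65.8, 70.77], [-126.05, 130.52], [-82.76, 87.17], [-180, 180]. Speed limits (degrees/s): [127.2, 127.2, 147.25, 180, 180, 180].

INTERFACE

Orientations are given as [roll, pitch, yaw] about the fixed x, y, z axes, in that order (R = Rz(yaw) Ry(pitch) Rx(roll)).
In Python, from workcell import bot, camera, recognise gives the robot as it stands. The module is installed in compiled form; this text tells all that it offers.
- The arm moves only by the tool apply_moves, never from a script. Its argument "targets" is one flat list of numbers, 7 for each row, row after row: the shift along the world's x, y, z in units of 30 mm (1.0 is 30 mm), then the turn, a rotation vector about the world's x, y, z in units of 6 degrees (1.0 is 6 degrees), then the opening, from 0 (shut) to 1 (fully open). A call has 1 to 5 rows; each row is the pose to reach, as a shift and turn from the pose commanded when the call began; what a row does not reach only later rows make up. A row lasts 1/10 s, in which the tool goes at most 50 mm and 8.59 degrees, less where a joint would pass 70% of its speed; a pose out of reach is approached as far as the arm can. A call with a gripper value outside its range is refused whole. The fingers move at their own pace and stop on an object; "newtons" is the grip in N (left out, the last holds). Time passes only in rows, so rows that repeat a pose let the fingers close. It gives the time, the measured TCP pose, the force and the opening at its end, in the units of the state.
- bot.get_obs(): the state, without advancing time (a new reading comes with each control period).
- camera(name): name is "scene" or "top" or "wrist"; returns a dict with "img" (480x640x3 uint8, red, green, blue), "intrinsics" (3x3 intrinsics, pixels), "origin" and "rotation" of the camera in the world. Camera axes: x right, y up, looking along -z (the intrinsics and any distortion apply to the point x, -y, -z); pixel columns grow to the right and rows downward; lengths in m; the calibration is good to about 2 mm. A picture is of the moment at which its call begins. There is no depth.
- bot.job_done(): hands the job in, once; it reports no verdict.
Trained networks look in the newest picture that a camera, given by its name, has taken for a name from the list of things; names that differ only in an ending like _2 or _b are one class to them, and where a whole thing is asked for, a point or a joint stands for the part that bears it (a point fixed in the world has none). Each returns a list of dicts, best first, with "conf" (0 to 1); they miss things now and then, are a little off and sometimes report something else, mostly with a low value. They report only what shows in the picture. A call takes as long as a camera call.
- recognise(query, camera): "box" ([left, top, right, bottom] in pixels, round what is visible of it).
The state is a dict: "time": time; "q": joint angles; "qd": joint speeds; "joint_efforts": joint torques, N m; "ee_pos": TCP position; "tcp_rot": TCP orientation; "wrist_force": force on the tool from outside, world axes, zero at the start; "torque": the same for the moment, N m; "opening": finger opening in m.
Only numpy, scipy, OpenCV 4.12 (cv2) and the standard library are available. Lean on these libraries where they do the work, as an engineer would, in place of code of your own. Each camera call takes 0.05 s, during which the arm holds its last target.

## Working session

There is one attempt and no reset: what is moved stays moved. The work goes in short steps, Python scripts to look and compute and a tool call to move; the robot and the scene stay as the last step left them, time stands still between calls to the robot, and variables do not carry over. Pictures are saved under pics/ and viewed, and the job is handed in when it is done.

Besides the shell and the picture viewer there is one more tool, called after "Request:" as name(argument=value, ...) on one line, values as JSON. apply_moves: Moves the arm, as the interface text tells. Its arguments: {"type":"object","properties":{"targets":{"type":"array"},"newtons":{"type":"number"}},"required":["targets"]}

```bash
mkdir -p pics
cat > h.py <<'E'
import numpy as np,cv2
from workcell import bot,camera,recognise
def ray(c,u,v):
    K=c['intrinsics'];d=np.array([(u-K[0][2])/K[0][0],-(v-K[1][2])/K[1][1],-1.])
    return np.array(c['origin']),np.array(c['rotation'])@d
def at_z(c,u,v,z):
    o,d=ray(c,u,v);return o+d*(z-o[2])/d[2]
def proj(c,P):
    p=np.array(c['rotation']).T@(np.array(P)-np.array(c['origin']));K=c['intrinsics']
    return K[0][2]+K[0][0]*p[0]/-p[2],K[1][2]+K[1][1]*(-p[1])/-p[2]
def save(c,n):cv2.imwrite('pics/'+n+'.png',c['img'][:,:,::-1])
E
python3 - <<'E'
from h import *
print(bot.get_obs())
for n in('top','scene'):
    c=camera(n);save(c,n+'0');print({k:v for k,v in c.items() if k!='img'})
    for q in('board','zero_top','cheese_a','weight','trier'):
        print(q,[(np.round(r['box']),round(r['conf'],2)) for r in recognise(q,n)[:2]])
E
```

```text
{'time': 0.0, 'q': array([-7.03581514e+01,  5.00883433e+00,  1.00358044e+01,  9.50988983e+01,
       -4.14827812e-04,  9.00029730e+01]), 'qd': array([ 0.04351035, -0.02186013,  0.02285493,  0.05861521,  0.05079806,
       -0.07957715]), 'joint_efforts': array([ 8.29573437e-04, -5.20387745e+01,  4.64798069e+01,  1.62384025e-02,
        3.29591740e-05,  1.49703226e-05]), 'ee_pos': array([ 0.18480118, -0.51779108,  0.2306169 ]), 'tcp_rot': array([-1.79928072e+02,  4.18559745e-04,  1.96388762e+01]), 'wrist_force': array([0.14151032, 0.22465471, 0.68426719]), 'torque': array([ 0.02042266,  0.04301941, -0.02827867]), 'opening': 0.08561085807091386}
{'intrinsics': array([[565.79075606,   0.        , 320.24344723],
       [  0.        , 565.79075606, 245.1413714 ],
       [  0.        ,   0.        ,   1.        ]]), 'origin': array([ 0.3642974 , -0.02201309,  1.33170227]), 'rotation': array([  9.06747549,  -1.21427626, -88.73742192])}
board [(array([256., 231., 351., 305.]), 0.72), (array([166., 217., 217., 270.]), 0.52)]
zero_top [(array([382., 264., 393., 275.]), 0.43)]
cheese_a [(array([467., 210., 521., 262.]), 0.86), (array([166., 218., 216., 271.]), 0.72)]
weight []
trier [(array([259., 335., 322., 373.]), 0.64)]
{'intrinsics': array([[608.39823259,   0.        , 314.73260481],
       [  0.        , 608.39823259, 235.11285079],
       [  0.        ,   0.        ,   1.        ]]), 'origin': array([ 1.41792736, -0.28449345,  0.9934158 ]), 'rotation': array([44.08292285, -1.03747579, 76.63691398])}
board [(array([282., 186., 391., 248.]), 0.9)]
zero_top [(array([244., 235., 255., 242.]), 0.48)]
cheese_a [(array([431., 210., 483., 257.]), 0.89), (array([ 98., 266., 165., 329.]), 0.85)]
weight [(array([241., 271., 255., 290.]), 0.68)]
trier [(array([296., 174., 355., 191.]), 0.84), (array([221., 194., 412., 305.]), 0.49)]
```

```bash
sed -i "s/^def ray/from scipy.spatial.transform import Rotation as Ro\n_cam=camera\ndef camera(n):\n    c=dict(_cam(n));c['rotation']=Ro.from_euler('xyz',c['rotation'],degrees=True).as_matrix();return c\ndef ray/" h.py
python3 - <<'E'
from h import *
for n,b in(('top',(150,180,550,400)),('scene',(200,150,500,330))):
    im=cv2.imread('pics/'+n+'0.png')[b[1]:b[3],b[0]:b[2]]
    cv2.imwrite('pics/%s0z.png'%n,cv2.resize(im,None,fx=800/im.shape[1],fy=800/im.shape[1],interpolation=cv2.INTER_CUBIC))
E
```

```text
(no output)
```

View pics/top0z.png

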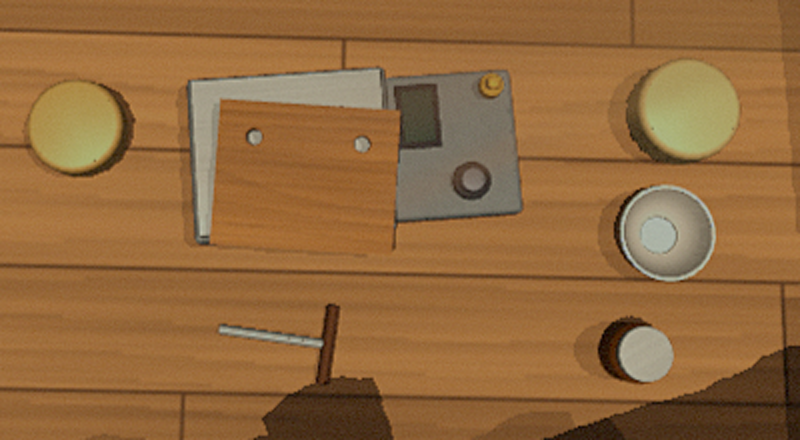

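View pics/scene0z.png

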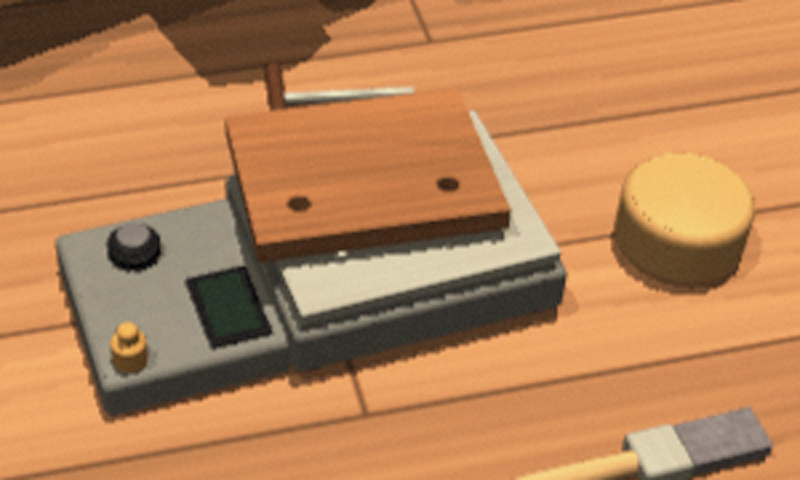

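Run:
```python
from h import *
im=cv2.imread('pics/top0.png')
def crop(n,b,f):
    i=im[b[1]:b[3],b[0]:b[2]];cv2.imwrite('pics/%s.png'%n,cv2.resize(i,None,fx=f,fy=f,interpolation=cv2.INTER_CUBIC))
crop('bed',(238,205,358,310),6.5)
c=camera('top')
f=lambda u,v,z:at_z(c,150+u/2-.25,180+v/2-.25,z)
P={'FL':f(189,81,.07),'FR':f(383,69,.07),'NL':f(197,241,.07),'btn':f(472,180,.045),'cFR':f(509,70,.037),'cNR':f(522,212,.037)}
for k,v in P.items():print(k,v.round(4))
for n,u,v,z in(('bFL',220,100,.1),('bFR',401,110,.1),('bNR',394,251,.086),('bNL',210,246,.086),('hL',255,136,.096),('hR',362,144,.096)):print(n,f(u,v,z).round(4))
```

```text
FL [0.619  0.1293 0.07  ]
FR [ 0.6388 -0.0906  0.07  ]
NL [0.4384 0.1126 0.07  ]
btn [ 0.5169 -0.1962  0.045 ]
cFR [ 0.6487 -0.2403  0.037 ]
cNR [ 0.4823 -0.2551  0.037 ]
bFL [0.5925 0.0906 0.1   ]
bFR [ 0.5864 -0.1097  0.1   ]
bNR [ 0.4316 -0.1052  0.086 ]
bNL [0.4324 0.0965 0.086 ]
hL [0.5538 0.0509 0.096 ]
hR [ 0.5479 -0.0674  0.096 ]
```

View pics/bed.png

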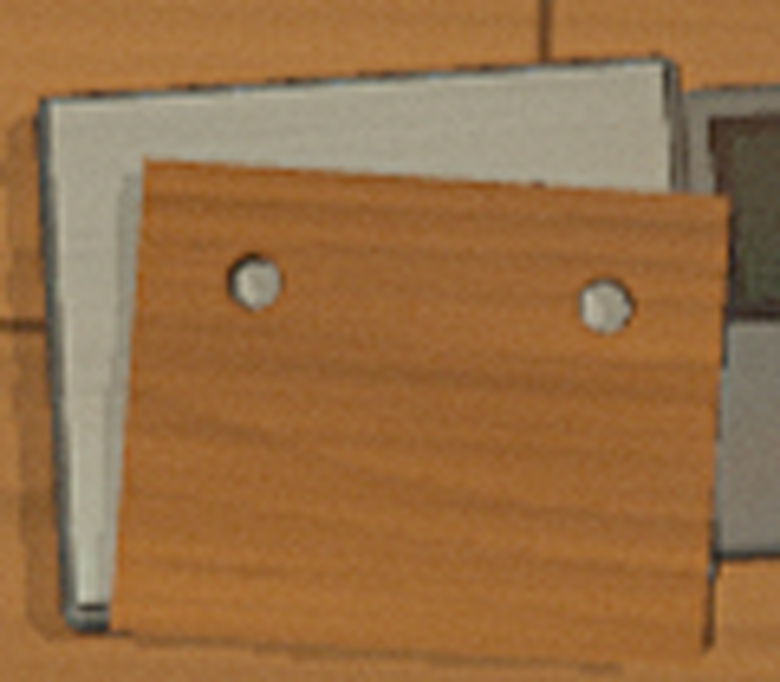

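```bash
cat > fit.py <<'E'
from h import *
from scipy.optimize import least_squares
def fit(c,loc,pix,zs,w=None):
    # loc: local pts (x,y,z) , pose x,y,yaw at z
    loc=np.array(loc,float);pix=np.array(pix,float)
    def W(p):
        R=Ro.from_euler('z',p[2]).as_matrix();return loc@R.T+[p[0],p[1],zs]
    def r(p):return np.concatenate([np.array(proj(c,P))-q for P,q in zip(W(p),pix)])
    s=least_squares(r,[.53,0,0],loss='soft_l1');return s.x,r(s.x).reshape(-1,2)
E
python3 - <<'E'
from fit import *
c=camera('top')
g=lambda L:[(238-.42+u/6.5,205-.42+v/6.5) for u,v in L]
z=lambda L:[(150-.25+u/2,180-.25+v/2) for u,v in L]
p,r=fit(c,[(.088,.108,0),(.088,-.108,0),(-.088,.108,0),(-.045,-.205,-.02),(.085,-.263,-.033),(-.085,-.263,-.033)],g([(48,104),(667,65),(78,606)])+z([(472,180),(509,70),(522,212)]),.07)
print('bed',p,np.degrees(p[2]),r.round(2))
t=.07;Rt=Ro.from_euler('y',-t).as_matrix()
# board underside: rests near edge bed z=.07 and pin tops z=.079 at approx local x ~ +.05+
L=[(.08,.1,.02),(.08,-.1,.02),(-.08,-.1,.02),(-.08,.1,.02),(.04,.06,.02),(.04,-.06,.02)]
Lt=[Rt@np.array(q) for q in L]
q,r=fit(c,Lt,g([(145,160),(727,197),(703,650),(112,628),(255,282),(606,306)]),.0755)
print('board',q,np.degrees(q[2]),r.round(2))
R=Ro.from_euler('z',p[2]).as_matrix()[:2,:2]
print('board in bed frame',R.T@(q[:2]-p[:2]),np.degrees(q[2]-p[2]))
c2=camera('scene');
b=Ro.from_euler('z',p[2]).as_matrix()
im=c2['img'][:,:,::-1].copy()
for P in[(.088,.108,0),(.088,-.108,0),(-.088,.108,0),(-.045,-.205,-.02),(.085,-.263,-.033),(-.085,-.263,-.033)]:
    u=proj(c2,b@np.array(P)+[p[0],p[1],.07]);cv2.circle(im,(round(u[0]),round(u[1])),1,(0,0,255),-1)
bb=Ro.from_euler('z',q[2]).as_matrix()
for P in Lt:
    u=proj(c2,bb@np.array(P)+[q[0],q[1],.0755]);cv2.circle(im,(round(u[0]),round(u[1])),1,(255,0,0),-1)
im=im[150:330,200:500];cv2.imwrite('pics/chk.png',cv2.resize(im,None,fx=2.66,fy=2.66,interpolation=cv2.INTER_CUBIC))
E
```

```text
bed [0.54111034 0.01234695 0.09395115] 5.383004586066235 [[-0.21 -0.13]
 [-0.57 -0.41]
 [-0.77  0.22]
 [ 0.18  0.35]
 [ 0.51 -0.7 ]
 [ 1.04  0.51]]
board [ 0.51242835 -0.00622894 -0.03521072] -2.017425460406496 [[-0.29 -0.35]
 [ 0.52 -0.61]
 [ 0.27  2.31]
 [-0.21  0.33]
 [-0.3  -0.02]
 [ 0.06 -0.46]]
board in bed frame [-0.03029816 -0.01580323] -7.4004300464727315
```

View pics/chk.png

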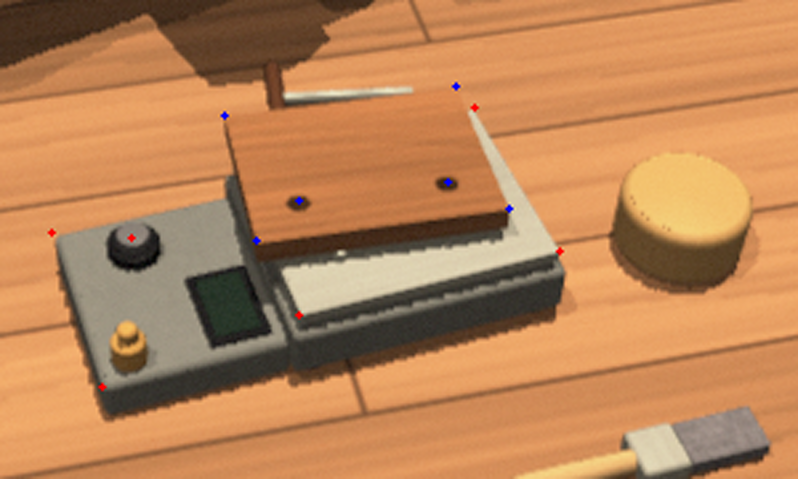

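The top view shows the board's holes at about (277,248) and (331,252), and the button at (386,270). The fitted bed and board corners also line up in the scene view. In the bed frame the board is at (-30, -16) mm and turned -7.4°. I'll stage the open gripper in front of it.

Request:
apply_moves(targets=[6.6,16.6,0,0,0,-2.38,1,6.6,16.6,0,0,0,-2.38,1,6.6,16.6,0,0,0,-2.38,1,6.6,16.6,0,0,0,-2.38,1,6.6,16.6,0,0,0,-2.38,1])

```text
time: 1.25
ee_pos: [0.2774, -0.2839, 0.2314]
tcp_rot: [180.0, -0.0, 5.3]
wrist_force: [1.9, -0.4, 0.3]
opening: 0.0853
```

```bash
cat >> h.py <<'E'
B=np.array([.5411,.0123]);TH=0.094
def go(xb,yb,z,yawb=0):
    "shift units from measured pose to bed-frame target"
    o=bot.get_obs();R=Ro.from_euler('z',TH).as_matrix()[:2,:2]
    w=R@[xb,yb]+B
    d=(np.array([*w,z])-o['ee_pos'])/.03
    Rt=Ro.from_euler('xyz',[180,0,np.degrees(TH)+yawb],degrees=True)
    rv=(Rt*Ro.from_euler('xyz',o['tcp_rot'],degrees=True).inv()).as_rotvec(degrees=True)/6
    print('t',round(o['time'],2),'shift',d.round(2),'rot',rv.round(2),'bed xy now',(R.T@(o['ee_pos'][:2]-B)).round(4),o['ee_pos'][2].round(4),'F',o['wrist_force'].round(1),'op',round(o['opening'],4))
E
python3 -c "
from h import *
go(-.16,-.016,.15)"
```

```text
t 1.25 shift [ 3.53  8.84 -2.71] rot [0.   0.01 0.01] bed xy now [-0.2904 -0.2702] 0.2314 F [ 1.9 -0.4  0.3] op 0.0853
```

Request:
apply_moves(targets=[3.5,8.8,-1.5,0,0,0,1,3.5,8.8,-2.7,0,0,0,1,3.5,8.8,-2.7,0,0,0,1,3.5,8.8,-2.7,0,0,0,1,3.5,8.8,-2.7,0,0,0,1])

```text
time: 1.75
ee_pos: [0.3664, -0.0605, 0.1637]
tcp_rot: [180.0, -0.1, 5.4]
wrist_force: [1.5, -0.9, -0.2]
opening: 0.0852
```

Request:
apply_moves(targets=[0,0,0,0,0,0,1,0,0,0,0,0,0,1])

```text
time: 1.95
ee_pos: [0.366, -0.0613, 0.1638]
tcp_rot: [180.0, 0.0, 5.6]
wrist_force: [0.7, -0.5, 0.6]
opening: 0.0853
```

```bash
python3 -c "
from h import *
go(-.15,-.016,.064)
c=camera('wrist');save(c,'w1')
c=camera('scene');im=c['img'][100:340,180:500,::-1];cv2.imwrite('pics/s1.png',cv2.resize(im,None,fx=2.5,fy=2.5))"
```

```text
t 1.95 shift [ 0.91  1.45 -3.33] rot [ 0.   -0.   -0.03] bed xy now [-0.1812 -0.0569] 0.1638 F [ 0.7 -0.5  0.6] op 0.0853
```

View pics/w1.png

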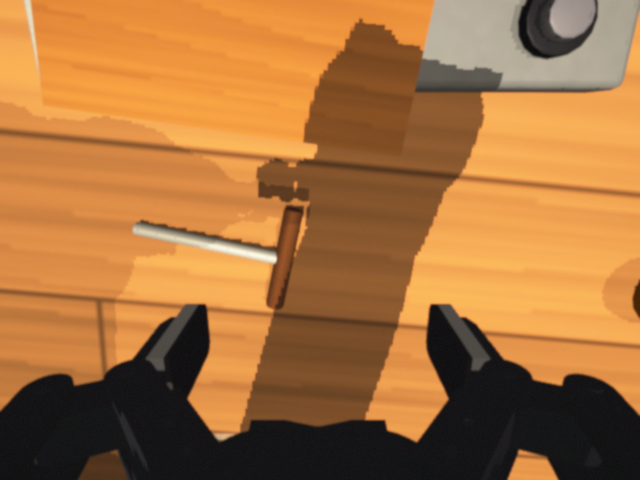

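View pics/s1.png

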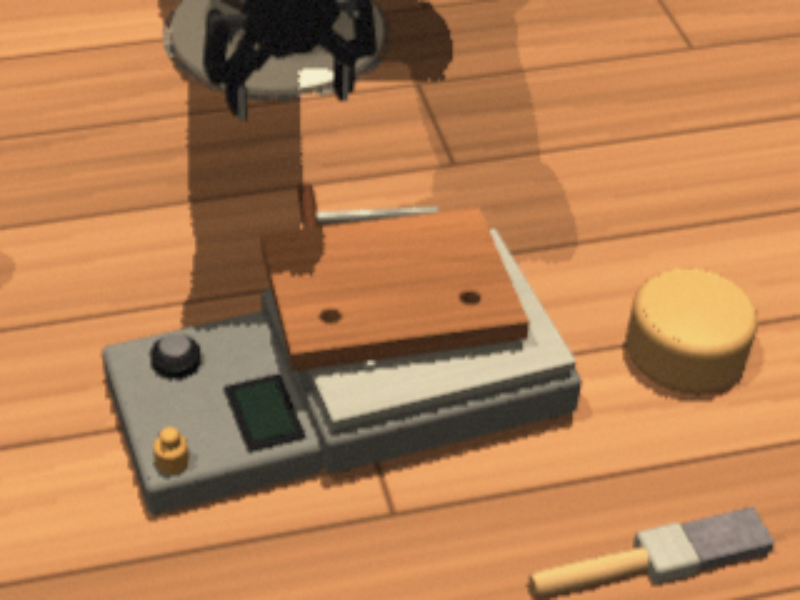

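The wrist and scene views show the open fingers in front of the board, clear of everything. Next I'll line up and come down just short of the near edge.

Request:
apply_moves(targets=[0.5,1.45,-1.5,0,0,0,1,0.9,1.45,-3.0,0,0,0,1,0.9,1.45,-3.3,0,0,0,1,0.9,1.45,-3.3,0,0,0,1,0.9,1.45,-3.3,0,0,0,1])

```text
time: 2.55
ee_pos: [0.3932, -0.0202, 0.066]
tcp_rot: [180.0, -0.0, 5.2]
wrist_force: [0.7, 0.1, 0.1]
opening: 0.0856
```

```bash
python3 -c "
from h import *
go(-.12,-.016,.064)
c=camera('scene');im=c['img'][150:330,250:490,::-1];cv2.imwrite('pics/s2.png',cv2.resize(im,None,fx=3.3,fy=3.3))"
```

```text
t 2.55 shift [ 1.    0.18 -0.07] rot [0.   0.01 0.03] bed xy now [-0.1503 -0.0185] 0.066 F [0.7 0.1 0.1] op 0.0856
```

View pics/s2.png

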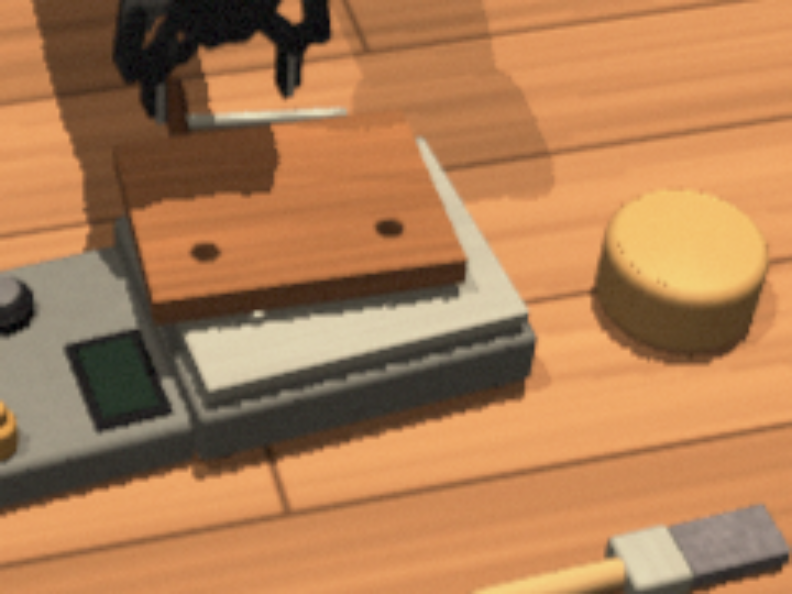

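Request:
apply_moves(targets=[0.3,0.03,-0.07,0,0,0,1,0.5,0.05,-0.07,0,0,0,1,0.7,0.07,-0.07,0,0,0,1,0.85,0.08,-0.07,0,0,0,1,1.0,0.1,-0.07,0,0,0,1])

```text
time: 3.1
ee_pos: [0.4231, -0.016, 0.0629]
tcp_rot: [180.0, 0.1, 5.4]
wrist_force: [-4.4, -1.1, 2.7]
opening: 0.0855
```

Request:
apply_moves(targets=[0.1,0.01,0,0,0,0,1,0.2,0.02,0,0,0,0,1,0.3,0.03,0,0,0,0,1,0.4,0.04,0,0,0,0,1,0.5,0.05,0,0,0,0,1])

```text
time: 3.6
ee_pos: [0.4382, -0.0144, 0.0629]
tcp_rot: [180.0, -0.0, 5.4]
wrist_force: [-4.4, -2.3, 3.6]
opening: 0.0855
```

```bash
python3 -c "
from h import *
go(-.1,-.016,.064)
c=camera('scene');im=c['img'][150:330,250:490,::-1];cv2.imwrite('pics/s3.png',cv2.resize(im,None,fx=3.3,fy=3.3))
c=camera('top');im=c['img'][205:325,230:390,::-1];cv2.imwrite('pics/t3.png',cv2.resize(im,None,fx=5,fy=5,interpolation=2))"
```

```text
t 3.6 shift [0.16 0.04 0.04] rot [0. 0. 0.] bed xy now [-0.1049 -0.0169] 0.0629 F [-4.4 -2.3  3.6] op 0.0855
```

View pics/s3.png

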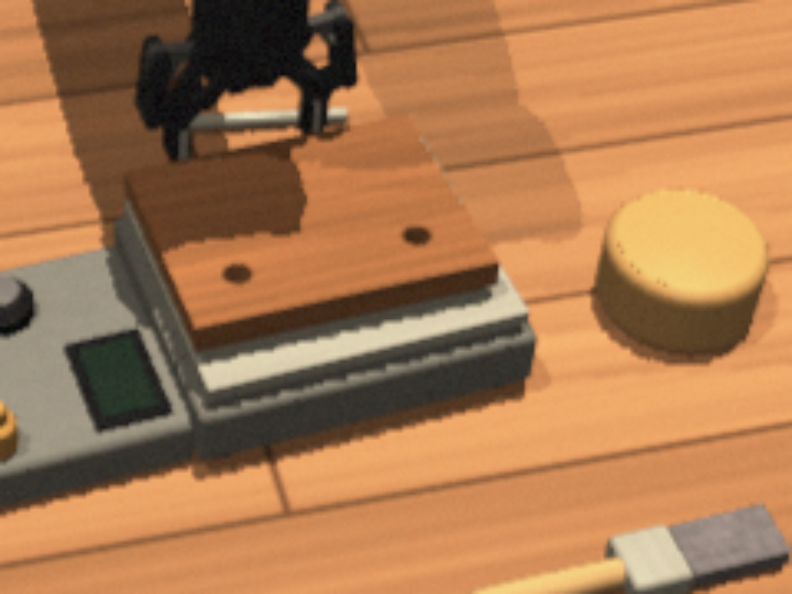

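View pics/t3.png

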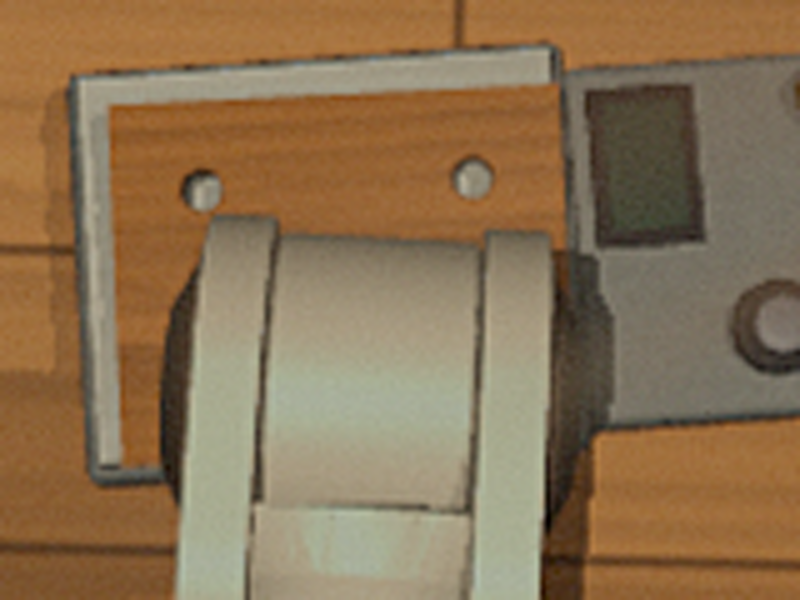

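```bash
cat >> fit.py <<'E'
def board(c,pix,off,f,tilt=.07,z0=.0755,keys=('FL','FR','hL','hR')):
    D=dict(FL=(.08,.1,.02),FR=(.08,-.1,.02),NL=(-.08,.1,.02),NR=(-.08,-.1,.02),hL=(.04,.06,.02),hR=(.04,-.06,.02))
    Rt=Ro.from_euler('y',-tilt).as_matrix()
    pp=[(off[0]-.5+.5/f+u/f,off[1]-.5+.5/f+v/f) for u,v in pix]
    q,r=fit(c,[Rt@np.array(D[k]) for k in keys],pp,z0)
    R=Ro.from_euler('z',TH).as_matrix()[:2,:2]
    print('board in bed mm',(R.T@(q[:2]-B)*1000).round(1),'yaw',np.degrees(q[2]-TH).round(2),'res',r.round(1).tolist())
E
python3 -c "
from fit import *
c=camera('top')
board(c,[(110,106),(560,84),(203,190),(474,177)],(230,205),5)"
```

```text
board in bed mm [-11.5  -7.4] yaw -1.1 res [[-0.3, -0.2], [0.0, -0.1], [0.1, 0.1], [0.2, 0.1]]
```

Pushing the near edge has brought the yaw almost into line. The board is now at about (-11.5, -7.4) mm and turned -1.1°. Next is the side push from the right with the fingers shut.

Request:
apply_moves(targets=[-0.7,-0.07,0,0,0,0,1,-0.7,-0.07,1.2,0,0,0,1,-0.7,-0.07,2.2,0,0,0,0,-0.7,-2.0,2.2,0,0,0,0,-0.7,-3.5,2.2,0,0,0,0])

```text
time: 4.25
ee_pos: [0.4183, -0.1167, 0.1302]
tcp_rot: [180.0, -0.2, 5.6]
wrist_force: [1.3, 0.5, 0.0]
opening: 0.0438
```

```bash
python3 -c "
from h import *
go(-.0115,-.145,.12)
"
```

```text
t 4.25 shift [ 4.16 -0.55 -0.34] rot [ 0.    0.04 -0.04] bed xy now [-0.1343 -0.1169] 0.1302 F [1.3 0.5 0. ] op 0.0438
```

Request:
apply_moves(targets=[1.4,-0.55,0,0,0,0,0,2.8,-0.5,0,0,0,0,0,4.15,-0.5,0,0,0,0,0,4.15,-0.5,-0.3,0,0,0,0,4.15,-0.5,-0.3,0,0,0,0])

```text
time: 4.75
ee_pos: [0.5414, -0.1311, 0.1177]
tcp_rot: [-179.9, 0.2, 5.4]
wrist_force: [-0.2, 0.1, -0.4]
opening: 0.0
```

```bash
python3 -c "
from h import *
go(-.0115,-.145,.077)
c=camera('scene');im=c['img'][150:330,210:450,::-1];cv2.imwrite('pics/s4.png',cv2.resize(im,None,fx=3.3,fy=3.3))
c=camera('wrist');save(c,'w4')
"
```

```text
t 4.75 shift [ 0.06 -0.07 -1.36] rot [-0.01 -0.03 -0.  ] bed xy now [-0.0132 -0.1428] 0.1177 F [-0.2  0.1 -0.4] op 0.0
```

View pics/s4.png

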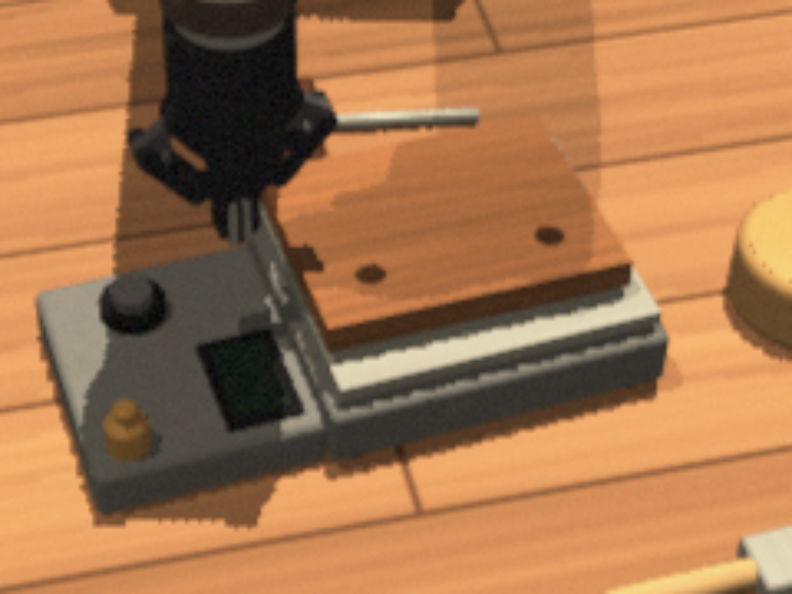

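View pics/w4.png

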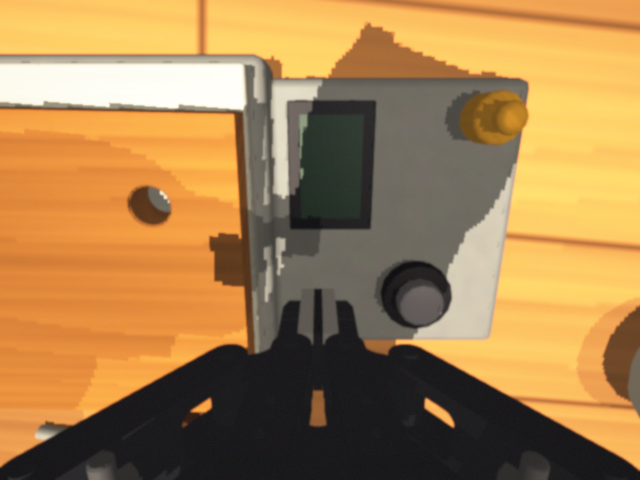

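Request:
apply_moves(targets=[0.06,-0.07,-0.7,0,0,0,0,0.06,-0.07,-1.3,0,0,0,0,0.06,-0.07,-1.3,0,0,0,0])

```text
time: 5.15
ee_pos: [0.5416, -0.1333, 0.0796]
tcp_rot: [-180.0, 0.1, 5.4]
wrist_force: [0.5, 0.4, 0.4]
opening: 0.0002
```

Request:
apply_moves(targets=[-0.02,0.2,0,0,0,0,0,-0.04,0.4,0,0,0,0,0,-0.05,0.55,0,0,0,0,0,-0.07,0.7,0,0,0,0,0,-0.08,0.8,0,0,0,0,0])

```text
time: 5.65
ee_pos: [0.5411, -0.109, 0.0813]
tcp_rot: [180.0, -0.0, 5.4]
wrist_force: [-0.4, -0.3, 0.5]
opening: 0.0002
```

```bash
python3 -c "
from h import *
go(-.0115,-.113,.078)
c=camera('scene');im=c['img'][150:330,210:450,::-1];cv2.imwrite('pics/s5.png',cv2.resize(im,None,fx=3.3,fy=3.3))
c=camera('top');im=c['img'][205:325,230:390,::-1];cv2.imwrite('pics/t5.png',cv2.resize(im,None,fx=5,fy=5,interpolation=2))"
```

```text
t 5.65 shift [-0.03  0.26 -0.11] rot [ 0.    0.01 -0.  ] bed xy now [-0.0114 -0.1208] 0.0813 F [-0.4 -0.3  0.5] op 0.0002
```

View pics/t5.png

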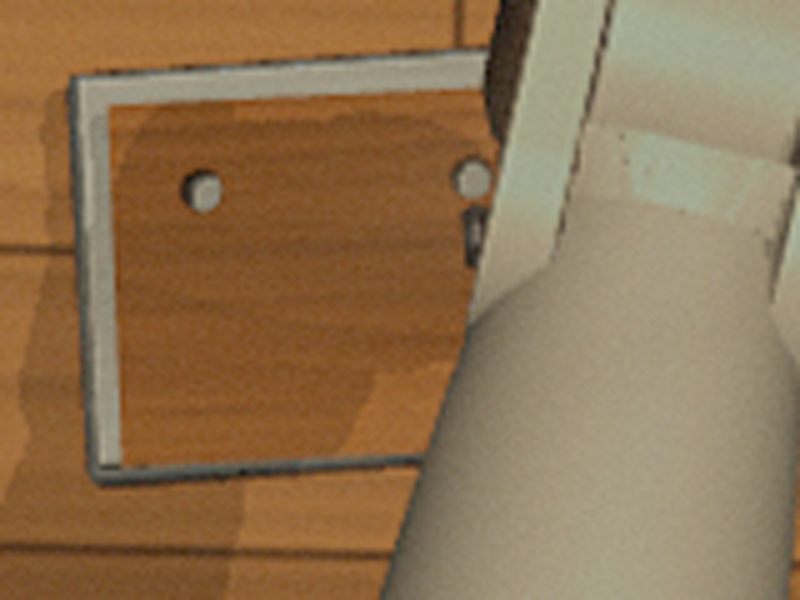

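View pics/s5.png

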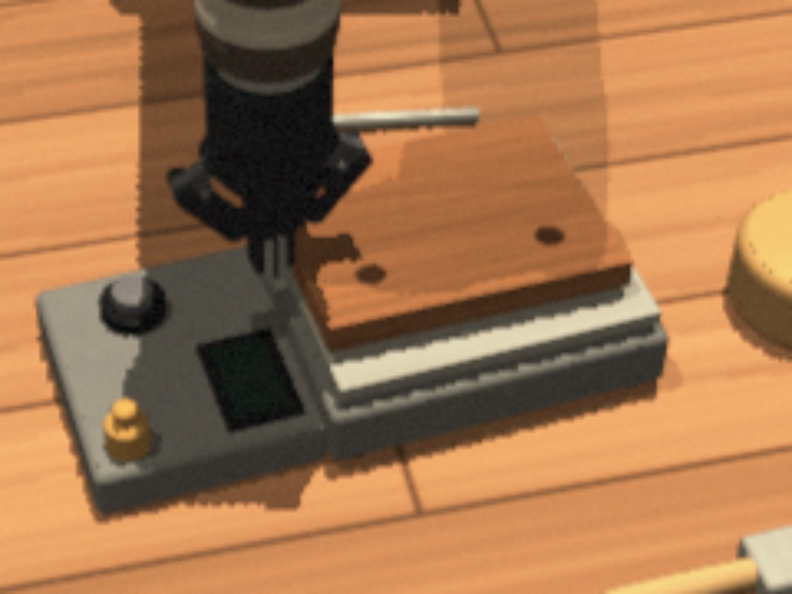

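Request:
apply_moves(targets=[0,0.05,-0.05,0,0,0,0,-0.01,0.1,-0.1,0,0,0,0,-0.01,0.15,-0.1,0,0,0,0])

```text
time: 6.05
ee_pos: [0.5407, -0.1054, 0.0778]
tcp_rot: [180.0, -0.0, 5.3]
wrist_force: [0.8, -2.8, 0.8]
opening: 0.0001
```

Request:
apply_moves(targets=[0,0.05,0,0,0,0,0,-0.01,0.1,0,0,0,0,0])

```text
time: 6.25
ee_pos: [0.5404, -0.1021, 0.0778]
tcp_rot: [180.0, -0.0, 5.4]
wrist_force: [0.3, -2.2, 1.1]
opening: -0.0003
```

Request:
apply_moves(targets=[0,0.05,0,0,0,0,0,-0.01,0.1,0,0,0,0,0])

```text
time: 6.45
ee_pos: [0.54, -0.0989, 0.0778]
tcp_rot: [-180.0, 0.0, 5.4]
wrist_force: [0.3, -3.0, 0.2]
opening: 0.0002
```

```bash
python3 -c "
from h import *
go(-.0115,-.113,.079)
c=camera('top');im=c['img'][205:325,230:390,::-1];cv2.imwrite('pics/t6.png',cv2.resize(im,None,fx=5,fy=5,interpolation=2))"
```

```text
t 6.45 shift [ 0.01 -0.08  0.04] rot [-0. -0.  0.] bed xy now [-0.0115 -0.1106] 0.0778 F [ 0.3 -3.   0.2] op 0.0002
```

View pics/t6.png

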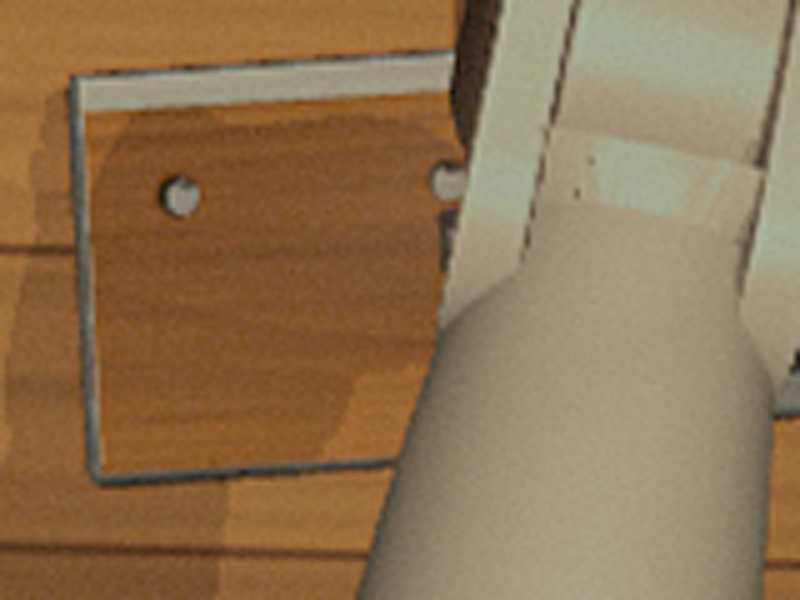

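```bash
python3 -c "
from fit import *
c=camera('top')
k=('FL','NL','hL','hR')
board(c,[(110,106),(122,464),(203,190),(474,177)],(230,205),5,keys=k)
board(c,[(85,113),(101,472),(181,196),(449,181)],(230,205),5,keys=k)"
```

```text
board in bed mm [-11.2  -7.2] yaw -1.35 res [[-0.2, -0.5], [0.0, 0.5], [0.0, -0.1], [0.1, 0.1]]
board in bed mm [-12.7   2.9] yaw -0.76 res [[-0.1, -0.4], [0.0, 0.4], [-0.3, -0.0], [0.4, 0.0]]
```

I overshot sideways, and y is now about +3 mm. I'll lift clear, go round to the left and nudge it back.

Request:
apply_moves(targets=[0.04,-0.4,0,0,0,0,0,0.04,-0.4,1.3,0,0,0,0,0,1.2,2.2,0,0,0,0,0,2.8,2.2,0,0,0,0,-0.4,4.4,2.2,0,0,0,0])

```text
time: 7.05
ee_pos: [0.5294, 0.0319, 0.1447]
tcp_rot: [-180.0, -0.1, 5.3]
wrist_force: [0.0, 1.1, -0.1]
opening: 0.0003
```

```bash
python3 -c "
from h import *
go(-.0115,.145,.12)
"
```

```text
t 7.05 shift [-0.45  4.12 -0.82] rot [-0.01  0.02  0.02] bed xy now [-0.0098  0.0207] 0.1447 F [ 0.   1.1 -0.1] op 0.0003
```

Request:
apply_moves(targets=[-0.2,1.6,0,0,0,0,0,-0.4,3.0,0,0,0,0,0,-0.45,4.1,0,0,0,0,0,-0.45,4.1,-0.8,0,0,0,0,-0.45,4.1,-0.8,0,0,0,0])

```text
time: 7.55
ee_pos: [0.5243, 0.0954, 0.1195]
tcp_rot: [-178.0, 0.2, 9.3]
wrist_force: [0.3, -0.2, -1.0]
opening: 0.0
```

```bash
python3 -c "
from h import *
go(-.0115,.14,.078)
c=camera('top');im=c['img'][205:325,230:390,::-1];cv2.imwrite('pics/t7.png',cv2.resize(im,None,fx=5,fy=5,interpolation=2))"
```

```text
t 7.55 shift [-0.26  1.84 -1.38] rot [-0.33 -0.07 -0.65] bed xy now [-0.009   0.0843] 0.1195 F [ 0.3 -0.2 -1. ] op 0.0
```

View pics/t7.png

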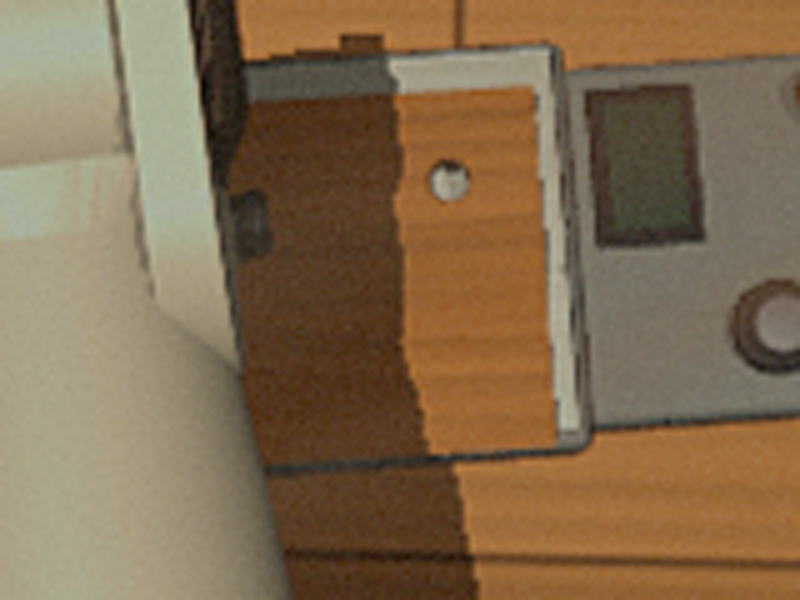

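```bash
python3 -c "
from h import *
o=bot.get_obs();print(o['q'].round(1),o['qd'].round(1))"
```

```text
[  9.3   2.1  -5.4  82.8   2.  179.9] [-0.4 -0.5  1.1  1.6 -0.4  0.2]
```

Joint 6 reached its limit. I'll turn the tool by -90°, which also lets me push the left edge with two fingers.

Request:
apply_moves(targets=[-0.1,0.5,0.3,0,0,-1.4,0.5,-0.2,1.0,0.3,0,0,-2.8,1,-0.2,1.8,0.3,0,0,-4.2,1,-0.2,2.4,0.3,-0.3,-0.1,-5.6,1,-0.2,2.4,0.3,-0.3,-0.1,-7.0,1])

```text
time: 8.1
ee_pos: [0.509, -0.0109, 0.1307]
tcp_rot: [-171.5, 0.6, -5.9]
wrist_force: [0.4, -0.1, 0.4]
opening: 0.072
```

```bash
python3 -c "
from h import *
go(-.0115,.15,.12,-90)
o=bot.get_obs();print(o['q'].round(1))"
```

```text
t 8.1 shift [ 0.22  5.72 -0.36] rot [ -1.16   1.01 -13.09] bed xy now [-0.0341 -0.0201] 0.1307 F [ 0.4 -0.1  0.4] op 0.072
[ -6.   -1.   -7.5  84.1   8.5 179.9]
```

Yaw equals q1 + 180 - q6, so I need to turn +90° instead.

Request:
apply_moves(targets=[0,0,0.3,-0.3,0.2,1.4,1,0,0,0.3,-0.6,0.4,2.8,1,0,0,0.3,-1.2,0.8,4.2,1,0,0.5,0.3,-1.4,0,5.6,1,0,1.0,0.3,-1.4,0,7.0,1])

```text
time: 8.6
ee_pos: [0.5091, 0.0204, 0.1394]
tcp_rot: [-179.5, 2.8, 34.9]
wrist_force: [0.5, -0.7, 0.5]
opening: 0.0856
```

```bash
python3 -c "
from h import *
go(-.0115,.155,.12,90)
o=bot.get_obs();print(o['q'].round(1),o['tcp_rot'])"
```

```text
t 8.6 shift [ 0.2   4.84 -0.65] rot [ 0.4  -0.28 10.08] bed xy now [-0.0311  0.011 ] 0.1394 F [ 0.5 -0.7  0.5] op 0.0856
[  2.9   1.3  -4.   87.3  -1.  148. ] [-179.49501859    2.77823407   34.88958307]
```

Request:
apply_moves(targets=[0,1.2,0,0,0,1.4,1,0.1,2.4,0,0.1,0,2.8,1,0.2,3.6,0,0.2,-0.1,4.2,1,0.2,4.8,0,0.3,-0.2,5.6,1,0.2,4.8,0,0.4,-0.3,7.0,1])

```text
time: 9.1
ee_pos: [0.5152, 0.1674, 0.1394]
tcp_rot: [-179.6, -0.2, 77.1]
wrist_force: [-0.2, -0.5, -0.7]
opening: 0.0857
```

```bash
python3 -c "
from h import *
go(-.0115,.155,.12,90)
o=bot.get_obs();print(o['q'].round(1),o['tcp_rot'])"
```

```text
t 9.1 shift [-0.   -0.06 -0.65] rot [-0.04 -0.07  3.04] bed xy now [-0.0112  0.1569] 0.1394 F [-0.2 -0.5 -0.7] op 0.0857
[ 17.8   3.2  -1.9  85.1   0.4 120.7] [-179.57986995   -0.19700913   77.13423835]
```

Request:
apply_moves(targets=[0,0,0,0,0,1.5,1,0,0,0,0,-0.07,3.0,1,0,0,-1.0,0,-0.07,3.0,1,0,0,-2.4,0,-0.07,3.0,1,0,0,-2.45,0,-0.07,3.0,1])

```text
time: 9.6
ee_pos: [0.5125, 0.1631, 0.0612]
tcp_rot: [-179.6, -0.1, 94.6]
wrist_force: [-0.2, -1.3, -0.7]
opening: 0.0856
```

```bash
python3 -c "
from h import *
go(-.0115,.13,.066,90)
c=camera('scene');im=c['img'][150:330,250:490,::-1];cv2.imwrite('pics/s8.png',cv2.resize(im,None,fx=3.3,fy=3.3))"
```

```text
t 9.6 shift [ 0.17 -0.75  0.16] rot [-0.   -0.07  0.13] bed xy now [-0.0143  0.1528] 0.0612 F [-0.2 -1.3 -0.7] op 0.0856
```

View pics/s8.png

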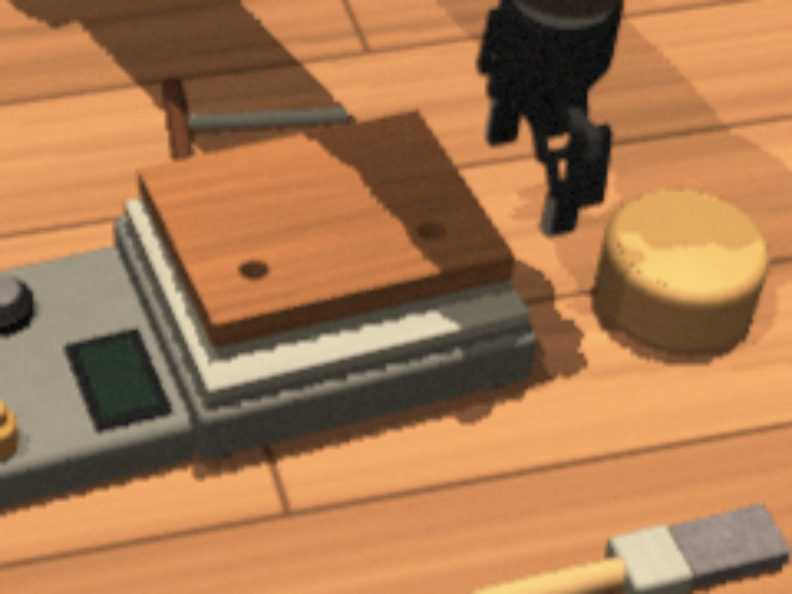

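Request:
apply_moves(targets=[0.1,-0.3,0.1,0,-0.07,0.13,1,0.15,-0.6,0.1,0,-0.07,0.13,1,0.17,-0.8,0.1,0,-0.07,0.13,1,0.17,-0.95,0.1,0,-0.07,0.13,1,0.17,-0.95,0.1,0,-0.07,0.13,1])

```text
time: 10.15
ee_pos: [0.5203, 0.1358, 0.0694]
tcp_rot: [179.6, -0.1, 95.4]
wrist_force: [0.5, 0.5, 0.3]
opening: 0.0851
```

```bash
python3 -c "
from h import *
go(-.0115,.113,.064,90)"
```

```text
t 10.15 shift [-0.04 -0.4  -0.18] rot [-0.03  0.07 -0.  ] bed xy now [-0.0091  0.1249] 0.0694 F [0.5 0.5 0.3] op 0.0851
```

Request:
apply_moves(targets=[0,-0.1,-0.1,0,0.07,0,1,0,-0.15,-0.18,0,0.07,0,1,0,-0.2,-0.18,0,0.07,0,1])

```text
time: 10.45
ee_pos: [0.5197, 0.1303, 0.0627]
tcp_rot: [-179.9, -0.2, 95.5]
wrist_force: [-0.7, 0.0, -0.3]
opening: 0.0851
```

Request:
apply_moves(targets=[0,-0.05,0,0,0,0,1,0,-0.1,0,0,0,0,1])

```text
time: 10.65
ee_pos: [0.52, 0.1273, 0.0634]
tcp_rot: [-180.0, -0.2, 95.5]
wrist_force: [-0.6, -0.4, -0.7]
opening: 0.0855
```

```bash
python3 -c "
from h import *
go(-.0115,.113,.065,90)"
```

```text
t 10.65 shift [-0.03 -0.12  0.05] rot [-0.03 -0.   -0.01] bed xy now [-0.0102  0.1165] 0.0634 F [-0.6 -0.4 -0.7] op 0.0855
```

Request:
apply_moves(targets=[0,-0.05,0,0,0,0,1,0,-0.07,0,0,0,0,1])

```text
time: 10.85
ee_pos: [0.52, 0.1253, 0.0635]
tcp_rot: [180.0, -0.2, 95.5]
wrist_force: [-0.1, 2.0, 0.9]
opening: 0.0854
```

```bash
python3 -c "
from h import *
go(-.0115,.113,.065,90)
c=camera('top');im=c['img'][205:325,230:390,::-1];cv2.imwrite('pics/t9.png',cv2.resize(im,None,fx=5,fy=5,interpolation=2))"
```

```text
t 10.85 shift [-0.03 -0.05  0.05] rot [-0.03 -0.   -0.01] bed xy now [-0.0104  0.1145] 0.0635 F [-0.1  2.   0.9] op 0.0854
```

View pics/t9.png

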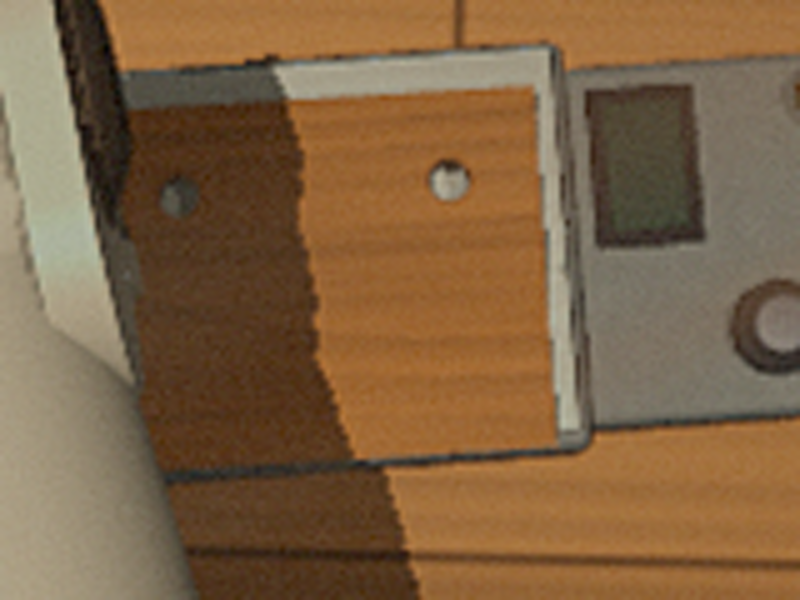

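Request:
apply_moves(targets=[0,-0.04,0,0,0,0,1,0.01,-0.08,0,0,0,0,1,0.01,-0.11,0,0,0,0,1])

```text
time: 11.2
ee_pos: [0.5203, 0.122, 0.0635]
tcp_rot: [-180.0, -0.2, 95.5]
wrist_force: [-0.7, 1.6, 1.0]
opening: 0.0856
```

```bash
python3 -c "
from fit import *
go(-.0115,.113,.065,90)
c=camera('top');im=c['img'][205:325,230:390,::-1];cv2.imwrite('pics/t10.png',cv2.resize(im,None,fx=5,fy=5,interpolation=2))
board(c,[(538,87),(556,450),(181,196),(449,181)],(230,205),5,keys=('FR','NR','hL','hR'))
"
```

```text
t 11.2 shift [-0.04  0.06  0.05] rot [-0.03 -0.   -0.01] bed xy now [-0.0104  0.1112] 0.0635 F [-0.7  1.6  1. ] op 0.0856
board in bed mm [-12.7   3.1] yaw -1.08 res [[-0.3, 0.2], [0.1, -0.2], [-0.3, -0.2], [0.5, 0.2]]
```

View pics/t10.png

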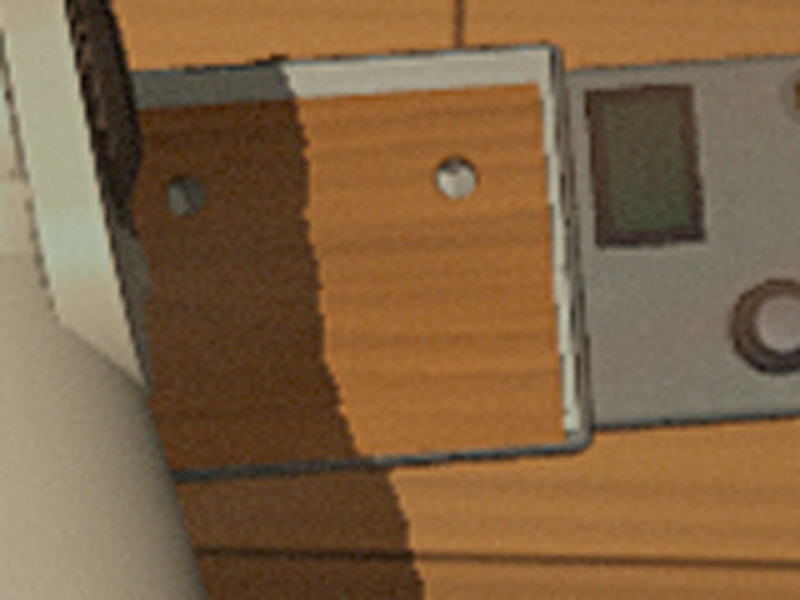

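```bash
python3 -c "
from fit import *
c=camera('top')
board(c,[(543,84),(565,443),(185,194),(456,178)],(230,205),5,keys=('FR','NR','hL','hR'))
board(c,[(543,84),(565,443),(456,178)],(230,205),5,keys=('FR','NR','hR'))
"
```

```text
board in bed mm [-11.7   0. ] yaw -0.52 res [[-0.3, -0.2], [-0.0, 0.2], [0.1, -0.0], [0.2, -0.0]]
board in bed mm [-11.6  -0.1] yaw -0.58 res [[-0.2, -0.2], [-0.0, 0.2], [0.3, -0.0]]
```

Now y≈0 and yaw≈-0.5°, with 11.7 mm left to go forward. I'll retreat and go round to the near edge.

Request:
apply_moves(targets=[0,0.5,0,0,0,0,1,0,0.5,1.2,0,0,0,1,-1.2,0.2,2.2,0,0,-1.4,1,-2.8,-0.6,2.2,0,0,-2.8,1,-4.2,-1.4,2.2,0,0,-4.2,1])

```text
time: 11.8
ee_pos: [0.3954, 0.0813, 0.1301]
tcp_rot: [179.9, -0.2, 70.0]
wrist_force: [-0.4, -0.6, 1.0]
opening: 0.0851
```

```bash
python3 -c "
from h import *
go(-.15,.0,.12)
"
```

```text
t 11.8 shift [-0.12 -2.77 -0.34] rot [-1.000e-02  3.000e-02 -1.077e+01] bed xy now [-0.1386  0.0824] 0.1301 F [-0.4 -0.6  1. ] op 0.0851
```

Request:
apply_moves(targets=[-0.3,-1.0,0,0,0,-1.4,1,-0.3,-2.0,0,0,0,-2.8,1,-0.3,-2.8,0,0,0,-4.2,1,-0.3,-2.8,0,0,0,-5.6,1,-0.3,-2.8,0,0,0,-7.0,1])

```text
time: 12.3
ee_pos: [0.3874, -0.0033, 0.1297]
tcp_rot: [180.0, -0.2, 27.8]
wrist_force: [-0.8, 0.3, 0.5]
opening: 0.0853
```

```bash
python3 -c "
from h import *
go(-.15,.0,.12)
"
```

```text
t 12.3 shift [ 0.15  0.05 -0.32] rot [-0.    0.03 -3.74] bed xy now [-0.1545 -0.0011] 0.1297 F [-0.8  0.3  0.5] op 0.0853
```

Request:
apply_moves(targets=[0.15,0.05,0,0,0,-1.4,1,0.15,0.05,0,0,0,-2.8,1,0.15,0.05,-0.5,0,0,-3.75,1,0.15,0.05,-1.8,0,0,-3.75,1,0.15,0.05,-2.2,0,0,-3.75,1])

```text
time: 12.8
ee_pos: [0.3903, -0.0011, 0.0607]
tcp_rot: [-180.0, 0.0, 5.8]
wrist_force: [0.1, -0.3, 0.1]
opening: 0.0854
```

```bash
python3 -c "
from h import *
go(-.11,.0,.0635)
"
```

```text
t 12.8 shift [1.37 0.1  0.09] rot [ 0.   -0.01 -0.07] bed xy now [-0.1514  0.0008] 0.0607 F [ 0.1 -0.3  0.1] op 0.0854
```

Request:
apply_moves(targets=[0.5,0.03,0.08,0,0,-0.07,1,0.9,0.06,0.08,0,0,-0.07,1,1.2,0.09,0.08,0,0,-0.07,1,1.4,0.1,0.08,0,0,-0.07,1,1.5,0.11,0.08,0,0,-0.07,1])

```text
time: 13.3
ee_pos: [0.4371, 0.0019, 0.066]
tcp_rot: [180.0, -0.2, 5.4]
wrist_force: [0.3, -0.2, 0.2]
opening: 0.0853
```

```bash
python3 -c "
from h import *
go(-.095,.0,.0635)
"
```

```text
t 13.3 shift [ 0.32  0.05 -0.08] rot [-0.    0.03  0.  ] bed xy now [-0.1046 -0.0006] 0.066 F [ 0.3 -0.2  0.2] op 0.0853
```

Request:
apply_moves(targets=[0.07,0.01,-0.05,0,0,0,1,0.14,0.02,-0.08,0,0,0,1,0.2,0.02,-0.08,0,0,0,1])

```text
time: 13.6
ee_pos: [0.4421, 0.0024, 0.0633]
tcp_rot: [-180.0, -0.1, 5.3]
wrist_force: [-4.6, -0.9, 3.7]
opening: 0.0857
```

```bash
python3 -c "
from h import *
go(-.095,.0,.0635)
c=camera('top');im=c['img'][205:325,230:390,::-1];cv2.imwrite('pics/t11.png',cv2.resize(im,None,fx=5,fy=5,interpolation=2))
"
```

```text
t 13.6 shift [0.15 0.03 0.01] rot [-0.    0.02  0.01] bed xy now [-0.0995 -0.0006] 0.0633 F [-4.6 -0.9  3.7] op 0.0857
```

View pics/t11.png

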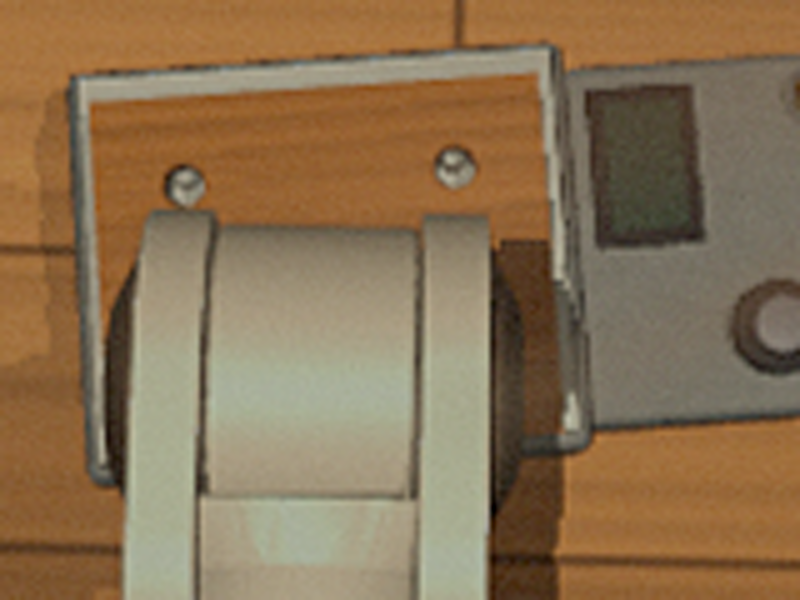

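```bash
python3 -c "
from fit import *
c=camera('top')
board(c,[(90,104),(539,73),(186,186),(455,167)],(230,205),5)
"
```

```text
board in bed mm [-7.9 -0.4] yaw 0.14 res [[-0.2, -0.2], [0.1, -0.2], [-0.2, 0.2], [0.3, 0.2]]
```

Request:
apply_moves(targets=[0.05,0.01,0,0,0,0,1,0.1,0.01,0,0,0,0,1,0.15,0.02,0,0,0,0,1,0.19,0.02,0,0,0,0,1])

```text
time: 14.1
ee_pos: [0.4488, 0.003, 0.0635]
tcp_rot: [180.0, -0.2, 5.3]
wrist_force: [-0.6, 0.4, 0.4]
opening: 0.0852
```

```bash
python3 -c "
from h import *
go(-.093,.0,.0635)
c=camera('top');im=c['img'][205:325,230:390,::-1];cv2.imwrite('pics/t12.png',cv2.resize(im,None,fx=5,fy=5,interpolation=2))
"
```

```text
t 14.1 shift [-0.01  0.02 -0.  ] rot [-0.    0.03  0.01] bed xy now [-0.0928 -0.0006] 0.0635 F [-0.6  0.4  0.4] op 0.0852
```

View pics/t12.png

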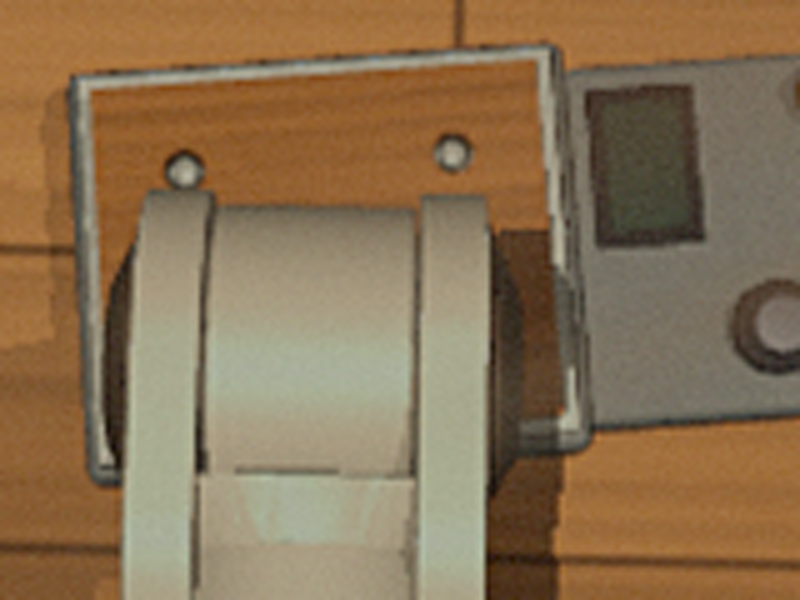

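Both pins now show in the holes and the contact force has dropped to about zero, so it looks seated. I'll retreat and check.

Request:
apply_moves(targets=[-0.7,-0.07,0,0,0,0,1,-0.7,-0.07,1.2,0,0,0,1,-0.7,-0.5,2.5,0,0,0,0,-0.7,-2.0,2.5,0,0,0,0,-0.7,-3.6,2.5,0,0,0,0])

```text
time: 14.65
ee_pos: [0.4283, -0.1058, 0.1401]
tcp_rot: [179.9, -0.4, 5.5]
wrist_force: [0.7, 0.1, 0.1]
opening: 0.0439
```

```bash
python3 -c "
from fit import *
go(-.045,-.205,.12)
c=camera('top');im=c['img'][205:325,230:390,::-1];cv2.imwrite('pics/t13.png',cv2.resize(im,None,fx=5,fy=5,interpolation=2))
c=camera('scene');im=c['img'][150:330,250:490,::-1].copy();
R=Ro.from_euler('z',TH).as_matrix()
for x in(.08,-.08):
  for y in(.1,-.1):
    for z in(.07,.09):
      u=proj(c,R@[x,y,0]+[B[0],B[1],z]);cv2.circle(im,(round(u[0]-250),round(u[1]-150)),0,(255,0,0),-1)
cv2.imwrite('pics/s13.png',cv2.resize(im,None,fx=3.3,fy=3.3))
"
```

```text
t 14.65 shift [ 2.91 -3.01 -0.67] rot [ 0.    0.06 -0.02] bed xy now [-0.1234 -0.107 ] 0.1401 F [0.7 0.1 0.1] op 0.0439
```

View pics/t13.png

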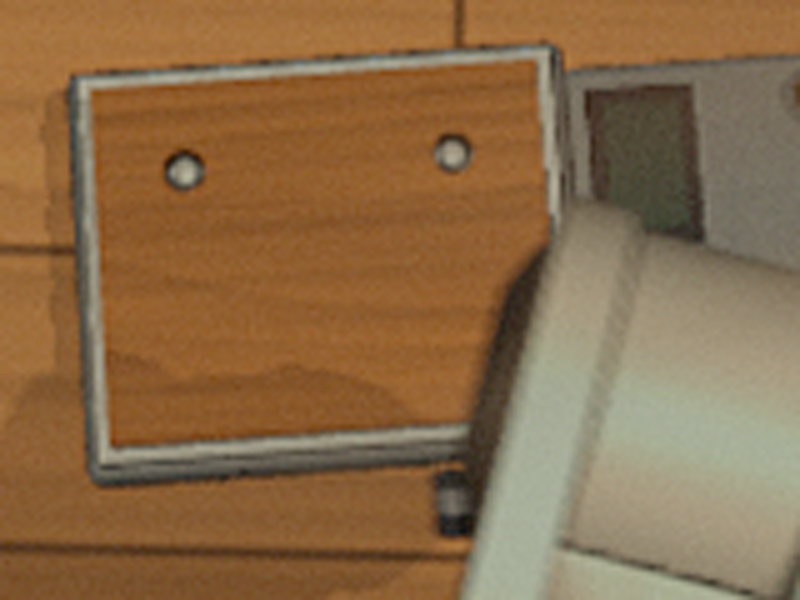

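View pics/s13.png

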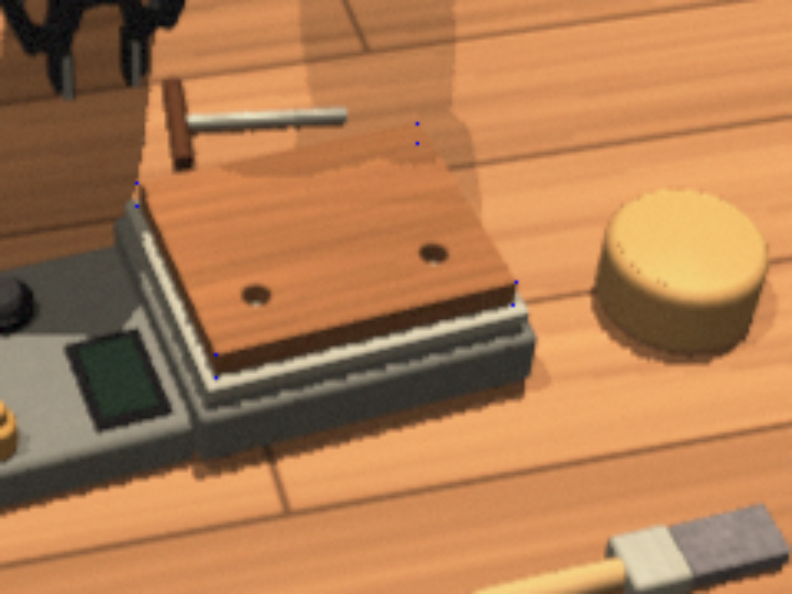

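The board is seated flat with an even border, and the projected corners match it within about a pixel. Next I'll work out the button's height and refine the bed pose.

```bash
python3 -c "
from fit import *
a=camera('top');b=camera('scene')
board(a,[(92,91),(538,60),(110,447),(185,171),(453,153)],(230,205),5,tilt=0,z0=.07,keys=('FL','FR','NL','hL','hR'))
R=Ro.from_euler('z',TH).as_matrix()
for z in(.04,.045,.05,.055,.06,.065):
  P=R@[-.045,-.205,0]+[B[0],B[1],z];print(z,np.round(proj(a,P),1),np.round(proj(b,P),1))
im=b['img'][215:275,220:300,::-1];cv2.imwrite('pics/b.png',cv2.resize(im,None,fx=10,fy=10,interpolation=2))
i0=cv2.imread('pics/scene0.png')[215:275,220:300];cv2.imwrite('pics/b0.png',cv2.resize(i0,None,fx=10,fy=10,interpolation=2))
"
```

```text
board in bed mm [-1.3 -0.4] yaw 0.02 res [[-0.3, -0.3], [-0.2, -0.0], [-0.0, 0.1], [0.1, 0.1], [0.3, 0.1]]
0.04 [385.4 270.6] [249.8 242.7]
0.045 [385.7 270.3] [249.6 241.1]
0.05 [386.  270.1] [249.5 239.5]
0.055 [386.3 269.8] [249.3 237.9]
0.06 [386.6 269.6] [249.2 236.2]
0.065 [386.9 269.3] [249.1 234.6]
```

View pics/b0.png

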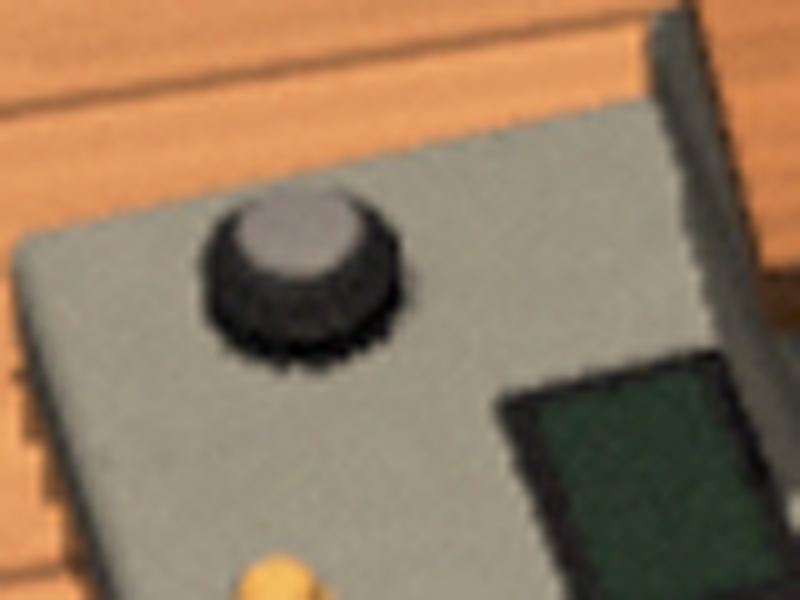

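Request:
apply_moves(targets=[1.0,-1.0,-0.2,0,0,0,0,2.0,-2.0,-0.6,0,0,0,0,2.9,-3.0,-1.0,0,0,0,0,2.9,-3.0,-1.5,0,0,0,0,2.9,-3.0,-1.5,0,0,0,0])

```text
time: 15.35
ee_pos: [0.5135, -0.1937, 0.0905]
tcp_rot: [-179.9, 0.1, 5.4]
wrist_force: [-0.2, 0.5, 0.6]
opening: -0.0004
```

Request:
apply_moves(targets=[0,0,0,0,0,0,0,0,0,0,0,0,0,0])

```text
time: 15.55
ee_pos: [0.5144, -0.194, 0.0947]
tcp_rot: [180.0, -0.2, 5.4]
wrist_force: [-0.7, -0.3, 1.2]
opening: -0.0003
```

```bash
python3 -c "
from h import *
go(-.0455,-.205,.057)
c=camera('wrist');save(c,'w14')
c=camera('scene');im=c['img'][180:300,200:360,::-1];cv2.imwrite('pics/s14.png',cv2.resize(im,None,fx=5,fy=5,interpolation=2))
"
```

```text
t 15.55 shift [ 0.02 -0.07 -1.26] rot [ 0.    0.04 -0.01] bed xy now [-0.0459 -0.2029] 0.0947 F [-0.7 -0.3  1.2] op -0.0003
```

View pics/w14.png

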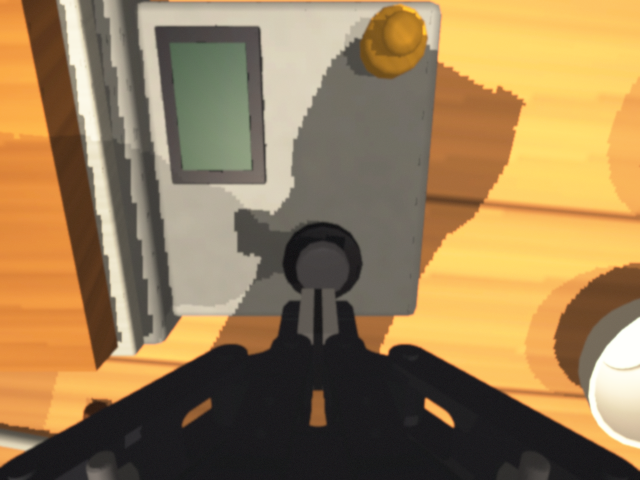

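View pics/s14.png

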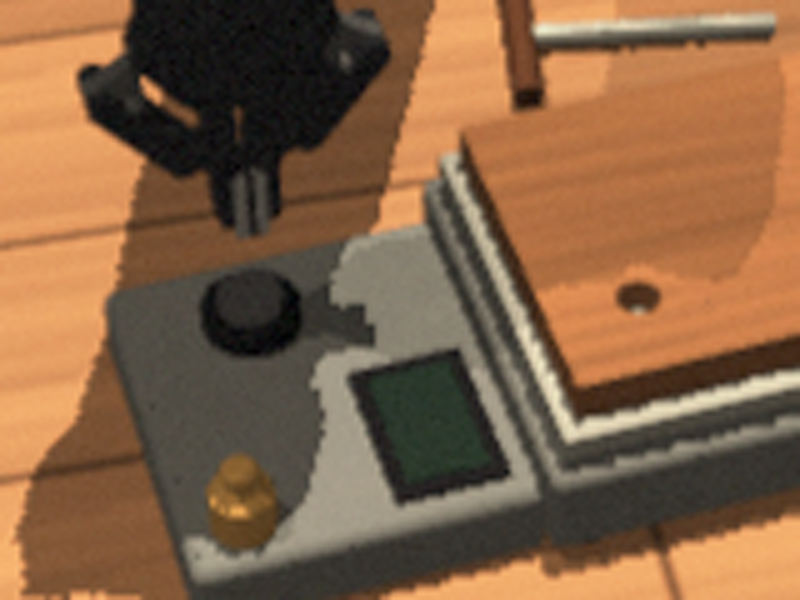

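Request:
apply_moves(targets=[0.02,-0.07,-0.5,0,0,0,0,0.02,-0.07,-0.9,0,0,0,0,0.02,-0.07,-1.15,0,0,0,0,0.02,-0.07,-1.15,0,0,0,0])

```text
time: 16.05
ee_pos: [0.5141, -0.1969, 0.0573]
tcp_rot: [-179.9, -0.0, 5.3]
wrist_force: [-1.3, 0.3, 2.2]
opening: 0.0001
```

Request:
apply_moves(targets=[0,0,-0.1,0,0,0,0,0,0,-0.2,0,0,0,0])

```text
time: 16.25
ee_pos: [0.5149, -0.1972, 0.0532]
tcp_rot: [180.0, -0.2, 5.3]
wrist_force: [-2.4, 0.3, 3.8]
opening: -0.0
```

Request:
apply_moves(targets=[0,0,-0.05,0,0,0,0,0,0,-0.1,0,0,0,0])

```text
time: 16.45
ee_pos: [0.5151, -0.1973, 0.0525]
tcp_rot: [180.0, -0.2, 5.3]
wrist_force: [-12.6, 4.4, 30.1]
opening: 0.0005
```

```bash
python3 -c "
from h import *
c=camera('scene');im=c['img'][180:300,200:360,::-1];cv2.imwrite('pics/s15.png',cv2.resize(im,None,fx=5,fy=5,interpolation=2))
go(-.0455,-.205,.057)
"
```

```text
t 16.5 shift [-0.    0.04  0.14] rot [0.   0.04 0.01] bed xy now [-0.0456 -0.2062] 0.0527 F [-10.9   3.9  22.7] op -0.0003
```

View pics/s15.png

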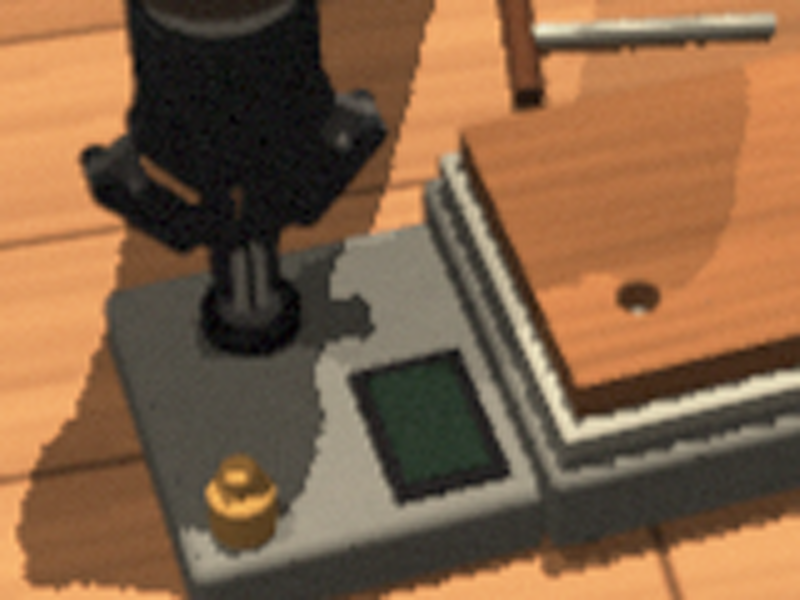

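Request:
apply_moves(targets=[0,0,0.1,0,0,0,0,0,0,0.2,0,0,0,0])

```text
time: 16.7
ee_pos: [0.515, -0.1972, 0.0565]
tcp_rot: [180.0, -0.2, 5.3]
wrist_force: [-1.8, 1.1, 2.7]
opening: -0.0001
```

Request:
apply_moves(targets=[0,0,0.6,0,0,0,0,0,0,1.5,0,0,0,0,0,-0.5,2.5,0,0,0,0,-1.0,-1.5,3.5,0,0,0,0,-2.2,-2.5,4,0,0,0,0])

```text
time: 17.2
ee_pos: [0.4504, -0.2722, 0.1776]
tcp_rot: [179.9, -0.3, 5.5]
wrist_force: [0.9, -1.0, 0.1]
opening: 0.0001
```

Request:
apply_moves(targets=[-1.5,-1.5,0.5,0,0,0,0,-2.5,-2.5,1,0,0,0,0,-2.5,-2.5,1,0,0,0,0,-2.5,-2.5,1,0,0,0,0])

```text
time: 17.6
ee_pos: [0.374, -0.3478, 0.2061]
tcp_rot: [179.9, -0.2, 5.2]
wrist_force: [0.2, -0.5, 0.0]
opening: -0.0
```

```bash
python3 -c "
from h import *
go(-.0455,-.205,.057)
c=camera('top');im=c['img'][180:400,150:550,::-1];cv2.imwrite('pics/t16.png',cv2.resize(im,None,fx=2,fy=2,interpolation=2))
c=camera('scene');im=c['img'][165:345,200:440,::-1];cv2.imwrite('pics/s16.png',cv2.resize(im,None,fx=3.3,fy=3.3,interpolation=2))
"
```

```text
t 17.6 shift [ 4.7   5.06 -4.97] rot [0.01 0.04 0.04] bed xy now [-0.2001 -0.3428] 0.2061 F [ 0.2 -0.5  0. ] op -0.0
```

View pics/t16.png

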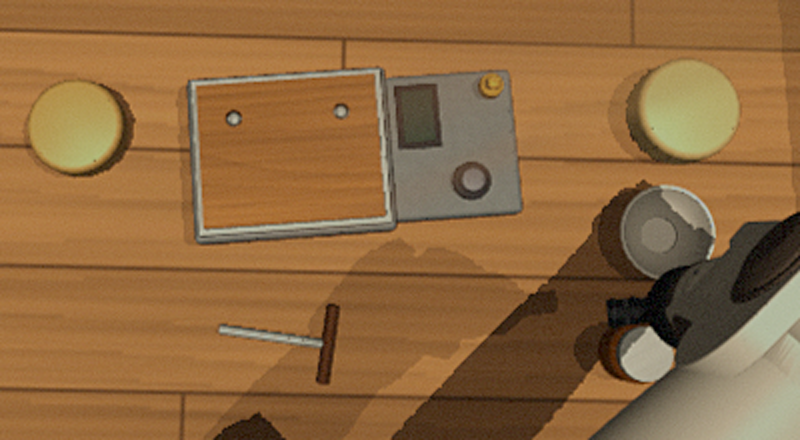

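View pics/s16.png

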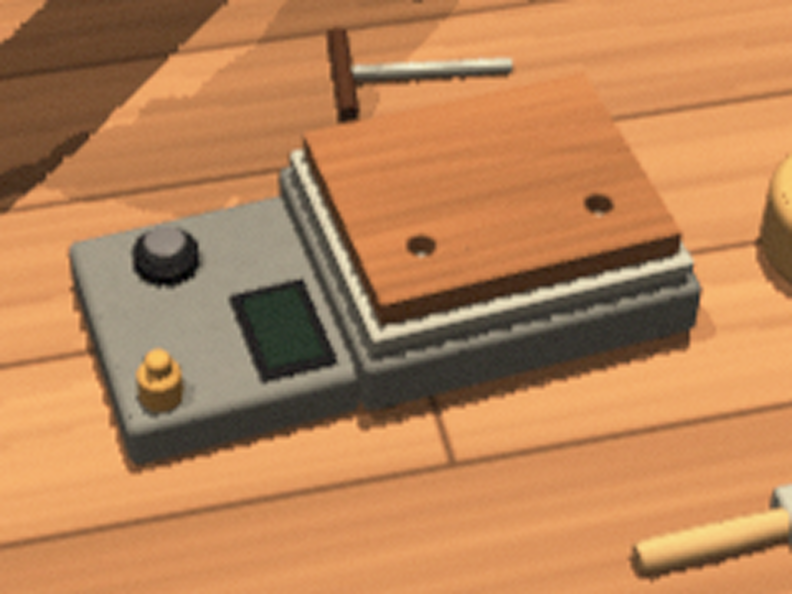

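```bash
python3 -c "
from h import *
print(bot.job_done())"
```

```text
the job is handed in; nothing more can be done
None
```

The board is seated flat over both pins, the zero button was pressed down and came back up, and I handed the job in at 17.6 s of the 64 s allowed.

**How it went:** I straightened the board by pushing its near edge with the open fingers, then pushed it left. That sideways push overshot by about 3 mm, so I nudged it back from the left. A last forward push dropped it onto the pins. Partway through, joint 6 reached its range limit while I was moving to the left side. I worked round it by turning the tool the other way, touching nothing.

**Checks that passed:**
- **Board:** The final top and scene pictures show it flat with an even border of bed all round and both pins in their holes. The contact force fell to about zero when it dropped. The fit put it within 1.3 mm and 0.02° of my initial estimate of the bed.
- **Button:** The force rose from 2 N to about 4 N, then hit a hard stop at 30 N, peak reading, with the tips at about 52.5 mm. It followed back up on release, and the last pictures show it raised.
- **Other things:** Those visible in the final pictures, including the trier, weight and cheeses, look unmoved. The hand finished about 0.2 m up, touching nothing.

**Checks that disagreed or are uncertain:**
- **Button height:** The cameras put the button top at about 53 mm, but contact suggested about 58 mm. I relied on the contact force.
- **Hard stop:** I took it to be the button's full travel because the force matched the 4 N given. The pictures could not prove it was not the housing.

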